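Hand the ball dish across the desk

TASK

Take the stone ball off its ring stand and set it gently in the middle of the wooden dish. Then take the dish by its upright grip, lift it straight up clear of the black plinth, and, keeping it level with the ball in the middle, turn it a quarter turn clockwise seen from above, so that its flat lug, which now points to the left along the plinth, points out over the plinth's far long side, square to it, towards the visitor's side of the desk. Finish holding the dish still like that, level, about 10 cm above the plinth and centred over it: do not put it down or let go, and leave the mug, stapler and notebook alone.

Things in the scene. Friction and masses are not known exactly. Their poses are not given: they have to be found in the camera images.
- ball_center (a point): centre of the loose polished stone ball, 40 mm in diameter, about 90 g. At the start it rests in the mouth of the ring stand, its centre about 39 mm above the desk, its lower part sunk 3 mm into the ring
- stand: small upright metal ring fixed to the desk, 32 mm outside, 22 mm bore, 22 mm high; it stands to the left or to the right of the plinth; origin at the centre of its underside
- plinth: black oblong slab fixed to the desk, 100 mm (its x) by 200 mm (its y, the long sides) by 20 mm high; origin at the centre of its underside. Its +x points away from the robot, towards the visitor's side of the desk (within about 0.4 rad), its +y to the robot's left
- dish_mid (a point): inside middle of the loose light wooden dish, 6 mm above its underside. Dish 136 mm across, rim 27 mm high, 160 g, standing centred on the plinth; floor rises 10 degrees from the middle to radius 62 mm, so a ball rolls to the middle and lies with its centre 20 mm above this point. z up, y from grip through middle to lug; dish axes agree with the plinth's within 0.1 rad at the start
- dish_grip (a point): grasp place on the dish's upright grip: a flat tab 12 mm thick (dish's y), 50 mm wide (dish's x), just outside the rim, its mid-plane 80 mm from the dish's axis on the -y side. Point in that mid-plane, 54 mm above the dish's underside, 22 mm below the tab's top, 27 mm above the rim. Pinch it firmly from above, fingers closing along the dish's y. Same axes as the dish
- dish_lug (a point): point near the end of the dish's flat lug, 104 mm from its axis on the +y side (opposite the grip); lug 36 mm wide, 10 mm thick, its end 114 mm from the axis. Same axes as the dish
- mug: white mug, 80 mm across, 90 mm high, bystander, on the side of the plinth away from the ring stand; origin at the centre of its underside
- stapler: black stapler 130 mm long, 55 mm high, bystander beyond the plinth; origin under its middle
- notebook: black pocket notebook 105 x 145 x 15 mm lying flat, bystander beyond the plinth; origin under its middle
Not all that is in view belongs to the job. Leave any orange or pink look-alike of the part that bears ball_center alone.

How it is judged (in metres and radians):
On the way, in this order (a step that is already met when the one before it is completed fails the run):
1. the ball lies let go and at rest in the middle of the dish, the dish standing on its plinth (horizontal distance between ball_center and dish_mid below 0.015 m and z of ball_center in the frame of dish_mid between 0.012 and 0.03 m and contact force between the fingers and ball below 0.05 N and contact force between dish and ball above 0.2 N and contact force between dish and plinth above 0.3 N and linear speed of ball below 0.05 m/s), for 0.3 s.
2. the dish is lifted clear of the plinth by at least 3 cm, held by the fingers, level, the ball in its middle, not yet turned (height (world z) of dish_mid above 0.056 m and angle between dish_mid's own z axis and vertical below 0.12 rad and horizontal distance between ball_center and dish_mid below 0.015 m and contact force between the fingers and dish above 1 N and angle between the x axis of dish_mid and the x axis of plinth, either way round below 0.35 rad and contact force between dish and plinth below 0.05 N), for 0.1 s.
At the end, for the whole second after the job is handed in: The fingers still hold the dish: still, underside 5 to 17 cm above the plinth's top, axis within 5 cm of the plinth's centre, tilt under 0.12 rad, lug along the plinth's +x within 0.2 rad; the ball rests in it within 15 mm of the middle, touched by nothing else (height (world z) of dish_mid between 0.076 and 0.196 m and angle between dish_mid's own z axis and vertical below 0.12 rad and horizontal distance between ball_center and dish_mid below 0.015 m and z of ball_center in the frame of dish_mid between 0.012 and 0.03 m and angle between the x axis of dish_mid and the x axis of plinth, either way round above 1.3708 rad and x of dish_lug in the frame of plinth above 0.03 m and horizontal distance between dish_mid and plinth below 0.05 m and contact force between the fingers and dish above 1 N and contact force between the fingers and ball below 0.05 N and contact force between dish and plinth below 0.05 N and linear speed of dish below 0.03 m/s and angular speed of dish below 0.2 rad/s and linear speed of ball below 0.05 m/s); the arm keeps its last pose, push and grip.
It fails at once if while the dish is off the plinth the ball leaves its middle by more than 25 mm (height (world z) of dish_mid above 0.041 m and horizontal distance between ball_center and dish_mid above 0.025 m).
It fails at once if the dish is tilted by more than 0.17 rad (angle between dish_mid's own z axis and vertical above 0.17 rad).
It fails at once if the ball is dropped or thrown into the dish (moving free at over 0.8 m/s) (contact force between the fingers and ball below 0.05 N and linear speed of ball above 0.8 m/s and horizontal distance between ball_center and dish_mid below 0.2 m).
It fails at once if the mug, stapler or notebook is moved by more than 2 cm (distance of any of mug, stapler, notebook from where it was at the start of the episode above 0.02 m).
It also fails if it takes over 59 s, if anything falls off the work surface, if the arm or the gripper's body presses on something with over 40 N, if the wrist force passes 120 N, or if a joint passes its speed limit or range.

ROBOT

A 6-joint arm with a two-finger parallel gripper is mounted at the origin on the work surface. World frame = base frame: x ahead of the robot, y to its left, z up, the work surface at z = 0. Lengths are in mm, angles in rad, forces in N, time in s.
With the tool pointing down it reaches from about 300 to 775 mm from the base axis. Payload 14.6 kg.
Tool frame: the origin (TCP) lies between the finger pads; the fingertips stand 19 mm ahead of it and the grasp point (between the pads) is the TCP; x points along the fingers, y is the direction in which the jaws open and shut, and the axes are right-handed (so a half turn about x gives the same grasp; the last joint's range is limited). The gripper opens to 94 mm and grips with 3 to 60 N. Pads are 16 mm wide; open, the fingers measure 119 mm over their backs; the gripper's body (75 mm by 177 mm) begins 78 mm behind the grasp point.
Start: joints at [-0.067, 0.3, 1.521, -0, 1.321, -0.067], TCP at [549.99, -0.002, 196.846] pointing down, gripper open.
Joint ranges: [-3.03, 3.03], [-0.79, 2.21], [0.23, 2.52], [-1.04, 4.18], [0, 3.07], [-2.55, 2.55]. Speed limits (rad/s): [2.22, 2.22, 2.57, 3.14, 3.14, 3.14].

INTERFACE

Orientations are given as [roll, pitch, yaw] about the fixed x, y, z axes, in that order (R = Rz(yaw) Ry(pitch) Rx(roll)).
In Python, from cell import manip gives the robot as it stands.
- The arm moves only by the tool jog_arm, never from a script. Its argument "series" is one flat list of numbers, 7 for each row, row after row: the turn, a rotation vector about the world's x, y, z in rad, then the shift along the world's x, y, z in m, then the opening, from -1 (shut) to 1 (fully open). A call has 1 to 20 rows; each row is the pose to reach, as a shift and turn from the pose commanded when the call began; what a row does not reach only later rows make up. A row lasts 1/8 s, in which the tool goes at most 62.5 mm and 10.7 degrees, less where a joint would pass 70% of its speed; a pose out of reach is approached as far as the arm can. A call with a gripper value outside its range is refused whole. The fingers move at their own pace and stop on an object; "squeeze" is the grip in N (left out, the last holds). Time passes only in rows, so rows that repeat a pose let the fingers close. It gives the time, the measured TCP pose, the force and the opening at its end, in the units of the state.
- manip.read_state(): the state, without advancing time (a new reading comes with each control period).
- manip.camera(name): name is "scene" or "side" or "wrist"; returns a dict with "color" (400x640x3 uint8, blue, green, red), "range_z" (400x640 float32, mm along the optical axis (not along the pixel's ray), 0 where there is no reading), "fx", "fy", "cx", "cy" (pixels), "D" ([k1, k2, p1, p2, k3] as OpenCV has them; the pictures are not rectified), "pose" (4x4, takes a point from camera to world coordinates); the wrist camera has in their place "mount" (4x4, takes a point from camera to tool coordinates, whose origin is the TCP and whose axes are the tool frame's). Camera axes: x right, y down, z forward; pixel columns grow to the right and rows downward; lengths in mm; the calibration is good to about 2 mm. A picture is of the moment at which its call begins: read the wrist's pose just before it.
- manip.sign_off(): hands the job in, once; it reports no verdict.
The state is a dict: "clock": time; "joints": joint angles; "qd": joint speeds; "effort": joint torques, N m; "eef_pos": TCP position; "eef_rot": TCP orientation; "wrist_force": force on the tool from outside, world axes, zero at the start; "moment": the same for the moment, N m; "finger_gap": finger opening in mm.
Only numpy, scipy, OpenCV 4.12 (cv2) and the standard library are available. Lean on these libraries where they do the work, as an engineer would, in place of code of your own. Each camera call takes 0.05 s, during which the arm holds its last target.

## Working session

There is one attempt and no reset: what is moved stays moved. The work goes in short steps, Python scripts to look and compute and a tool call to move; the robot and the scene stay as the last step left them, time stands still between calls to the robot, and variables do not carry over. Pictures are saved under pics/ and viewed, and the job is handed in when it is done.

Besides the shell and the picture viewer there is one more tool, called after "Emit:" by a JSON object that holds its "name" and its "arguments". jog_arm: Moves the arm, as the interface text tells. Its arguments: {"type":"object","properties":{"series":{"type":"array","items":{"type":"number"}},"squeeze":{"type":"number"}},"required":["series"]}

```bash
ls; mkdir -p pics
python3 - <<'E'
from cell import manip
import cv2,pickle
s=manip.read_state();print(s)
d={}
for n in ["scene","side","wrist"]:
    c=manip.camera(n);d[n]=c
    cv2.imwrite(f"pics/{n}0.png",c["color"])
    print(n,c["fx"],c["fy"],c["cx"],c["cy"],c["D"],c.get("pose",c.get("mount")))
pickle.dump((s,d),open("d0.pkl","wb"))
E
```

```text
pics
{'clock': 0.0, 'joints': array([-6.66115986e-02,  3.00468739e-01,  1.52156421e+00,  2.50470505e-05,
        1.32068958e+00, -6.66184826e-02]), 'qd': array([-1.68461568e-03,  1.45465137e-03,  8.98872356e-04, -5.23056165e-04,
       -8.08755458e-04,  9.67756249e-05]), 'effort': array([-1.53750298e-03, -5.31805658e+01, -3.52735734e+01,  7.07558286e-02,
        2.43994006e-02, -4.79655944e-05]), 'eef_pos': array([5.49737532e+02, 1.49881706e-02, 1.96294767e+02]), 'eef_rot': array([-1.65888357,  1.56966619,  3.05350608]), 'wrist_force': array([-0.69732006,  0.11645071, -0.706243  ]), 'moment': array([ 0.01607775, -0.02088565,  0.00089463]), 'finger_gap': 93.99417778916164}
scene 490.4447624550572 490.4447624550572 323.5578714918315 189.95776870883066 [0.01884654 0.         0.         0.         0.        ] [[-2.53280519e-01  7.53820363e-01 -6.06303422e-01  1.22463459e+03]
 [ 9.67381277e-01  1.94291872e-01 -1.62555017e-01  1.49871550e+02]
 [-4.73745501e-03 -6.27698597e-01 -7.78442052e-01  8.57850933e+02]
 [ 0.00000000e+00  0.00000000e+00  0.00000000e+00  1.00000000e+00]]
side 386.1212514889332 386.1212514889332 316.26094228080314 197.9360142396328 [0.00735634 0.         0.         0.         0.        ] [[ 9.61203406e-01 -1.94411872e-01  1.95683509e-01  4.17593332e+02]
 [-2.75028062e-01 -6.21049662e-01  7.33932478e-01 -7.18086907e+02]
 [-2.11560104e-02 -7.59276854e-01 -6.50423771e-01  6.64158465e+02]
 [ 0.00000000e+00  0.00000000e+00  0.00000000e+00  1.00000000e+00]]
wrist 327.0444218067995 327.0444218067995 315.11913486110274 196.98367631097153 [-0.01791962  0.          0.          0.          0.        ] [[ 1.58336376e-04 -2.29751249e-01  9.73249371e-01 -1.87955182e+02]
 [ 9.99999942e-01  3.29942453e-04 -8.48001338e-05 -2.22378136e-01]
 [-3.01633348e-04  9.73249328e-01  2.29751287e-01 -6.70429340e+01]
 [ 0.00000000e+00  0.00000000e+00  0.00000000e+00  1.00000000e+00]]
```

View pics/scene0.png

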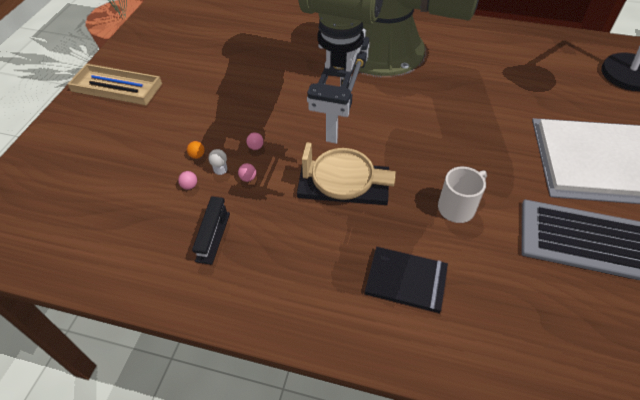

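View pics/side0.png

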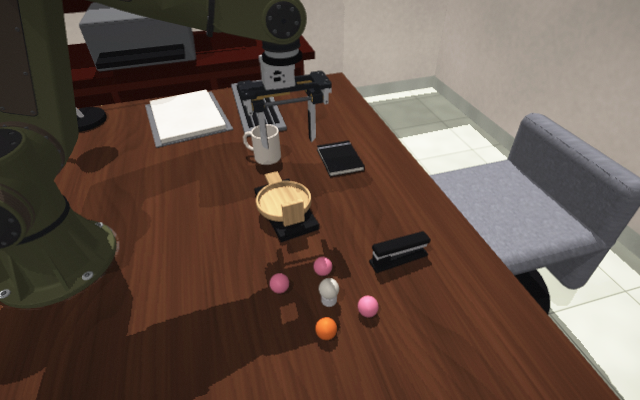

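View pics/wrist0.png

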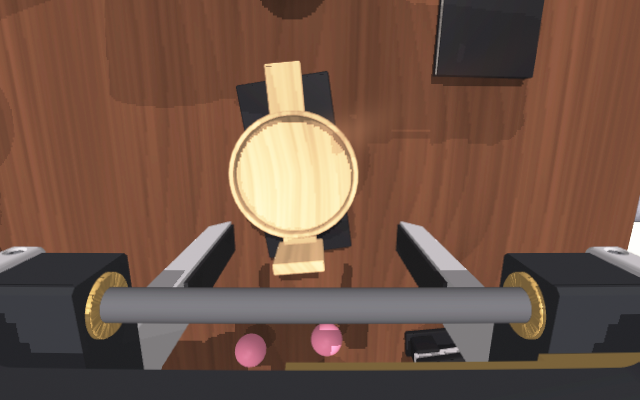

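Candidates (scene px): orange (196,149), pink (188,180), pink (247,172), pink (255,141) and grey-white (218,158) on a pale ring. Grey-white matches the stone ball, because the rest are orange/pink look-alikes. I'll enlarge it to confirm, then measure.

```bash
cat > h.py <<'E'
import numpy as np,cv2
from scipy.spatial.transform import Rotation as R
def cloud(c,s=None):
    h,w=c["range_z"].shape
    K=np.array([[c["fx"],0,c["cx"]],[0,c["fy"],c["cy"]],[0,0,1]])
    u,v=np.meshgrid(np.arange(w),np.arange(h))
    p=cv2.undistortPoints(np.stack([u,v],-1).reshape(-1,1,2).astype(np.float64),K,np.array(c["D"])).reshape(h,w,2)
    z=c["range_z"].astype(float)
    P=np.dstack([p[...,0]*z,p[...,1]*z,z])
    if "pose" in c: T=c["pose"]
    else:
        T=np.eye(4);T[:3,:3]=R.from_euler("xyz",s["eef_rot"]).as_matrix();T[:3,3]=s["eef_pos"];T=T@c["mount"]
    W=P@T[:3,:3].T+T[:3,3]; W[z<=0]=np.nan
    return W
E
python3 - <<'E'
import pickle,numpy as np,cv2
from h import *
from scipy.optimize import least_squares
s,d=pickle.load(open("d0.pkl","rb"))
a=d["scene"]["color"][110:220,160:300];b=d["side"]["color"][240:350,250:390]
cv2.imwrite("pics/crop.png",np.hstack([cv2.resize(a,None,fx=2.8,fy=2.8,interpolation=2),cv2.resize(b,None,fx=2.8,fy=2.8,interpolation=2)]))
def fit(P):
    f=lambda q:np.linalg.norm(P-q,axis=1)-20
    c0=np.median(P,0)-[0,0,8]
    r=least_squares(f,c0,loss="soft_l1",f_scale=1);return r.x,np.median(abs(r.fun)),len(P)
for n,px in [("scene",dict(grey=(218,157),orange=(196,149),p1=(188,180),p2=(247,172),p3=(255,141))),("side",dict(grey=(329,287),orange=(326,329),p1=(368,306),p2=(322,266),p3=(279,283)))]:
    W=cloud(d[n])
    for k,(u,v) in px.items():
        P=W[v-7:v+8,u-7:u+8].reshape(-1,3);P=P[np.isfinite(P).all(1)]
        P=P[P[:,2]>8]
        print(n,k,fit(P))
E
```

```text
scene grey (array([ 554.73558499, -278.3385777 ,   38.5973448 ]), np.float64(0.9955698521524567), 213)
scene orange (array([ 527.80634893, -348.88665757,   20.51354134]), np.float64(0.9782746877541548), 205)
scene p1 (array([ 618.54927453, -327.15855786,   20.1189559 ]), np.float64(0.8513840310420715), 212)
scene p2 (array([ 564.13847168, -207.53314065,   19.79230434]), np.float64(0.9570932139888448), 211)
scene p3 (array([ 465.73722992, -223.67769615,   19.84249261]), np.float64(0.9677882824749631), 200)
side grey (array([ 554.4563716 , -279.07417255,   38.59765947]), np.float64(0.6915389753521417), 223)
side orange (array([ 526.72682112, -350.30359289,   18.88735969]), np.float64(0.7229434175070146), 225)
side p1 (array([ 618.05540916, -328.65246417,   18.84025791]), np.float64(0.7586881750001027), 222)
side p2 (array([ 563.67903394, -207.28096847,   20.5492585 ]), np.float64(0.6461471669917582), 216)
side p3 (array([ 465.95444418, -223.95394629,   20.27497361]), np.float64(0.7097572526090392), 222)
```

View pics/crop.png

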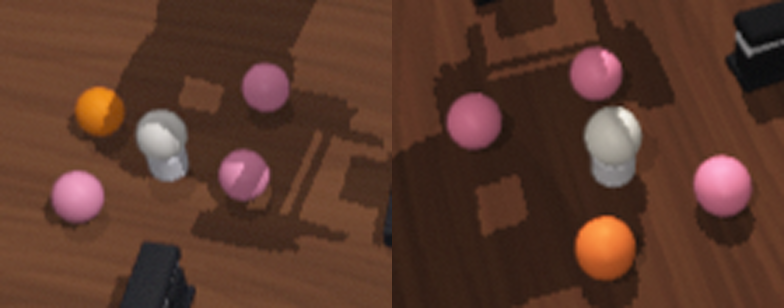

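The crop shows the grey-white ball sitting on the metal ring (left crop px 162,135; right crop 613,135). The others lie on the desk, so the grey one is the right ball. Next, the dish and plinth.

Run:
```python
import pickle,numpy as np,cv2
from h import *
from scipy.optimize import least_squares
s,d=pickle.load(open("d0.pkl","rb"))
for n in ["scene","side","wrist"]:
    c=d[n];W=cloud(c,s);hsv=cv2.cvtColor(c["color"],cv2.COLOR_BGR2HSV)
    near=(abs(W[...,0]-560)<220)&(abs(W[...,1])<220)&(W[...,2]<110)
    wood=near&(hsv[...,2]>110)&(hsv[...,0]>10)&(hsv[...,0]<30)&(hsv[...,1]>50)&(W[...,2]>22)
    P=W[wood]
    print(n,len(P),P.min(0),P.max(0))
    rim=P[(P[:,2]>44)&(P[:,2]<50)]
    f=lambda q:np.hypot(rim[:,0]-q[0],rim[:,1]-q[1])-q[2]
    r=least_squares(f,[*np.median(rim[:,:2],0),66],loss="soft_l1",f_scale=2)
    c0=r.x[:2];print(" rim",r.x,np.median(abs(r.fun)),len(rim))
    g=P[P[:,2]>58]; 
    if len(g):
        print(" grip mean",g.mean(0),"z",g[:,2].max(),len(g)); t=g[g[:,2]>g[:,2].max()-5];print("  top",t.mean(0),t.min(0),t.max(0))
        v=c0-g.mean(0)[:2];print("  dir",np.arctan2(v[1],v[0])-np.pi/2,np.hypot(*v))
    dd=P[:,:2]-c0;l=P[(np.hypot(*dd.T)>76)&(P[:,1]>c0[1])&(P[:,2]<60)]
    if len(l): 
        v=l.mean(0)[:2]-c0;print(" lug",l.mean(0),"dir",np.arctan2(v[1],v[0])-np.pi/2,np.hypot(*v),len(l))
    blk=near&(hsv[...,2]<60)&(abs(W[...,2]-20)<3)&(np.hypot(W[...,0]-c0[0],W[...,1]-c0[1])<130)
    B=W[blk][:,:2].astype(np.float32)
    # remove outliers by opening mask
    m=cv2.morphologyEx(blk.astype(np.uint8),cv2.MORPH_OPEN,np.ones((3,3)))>0
    B=W[m][:,:2].astype(np.float32)
    if len(B)>20: print(" plinth",len(B),cv2.minAreaRect(B))
```

```text
scene 3094 [458.51762485 -79.56596027  23.25793643] [598.84033455 121.10912991  98.8184007 ]
 rim [527.88541168  12.08044582  68.89572272] 6.054953210346497 721
 grip mean [540.92779223 -70.55393962  85.23962027] z 98.81840069750513 210
  top [534.79720035 -72.76096159  95.91473392] [509.4852548  -79.56596027  93.82628475] [559.03192094 -65.38509557  98.8184007 ]
  dir 0.15654102247535806 83.65730898547403
 lug [522.54175907 103.61176603  44.87921231] dir 0.058314400715537174 91.68717033509266 225
 plinth 574 ((531.3148803710938, 9.983062744140625), (98.55546569824219, 199.4196319580078), 8.424028396606445)
side 1950 [458.22605672 -84.24356355  22.66351534] [592.97966938 122.05067779  98.75661279]
 rim [525.67031483   7.98160928  67.93697848] 5.648719576438598 450
 grip mean [532.33274516 -78.18572546  81.06934119] z 98.75661278510131 348
  top [531.90088041 -75.27352259  96.07606707] [507.92906735 -83.18689227  93.86873295] [557.61879928 -65.61507682  98.75661279]
  dir 0.07716614452822235 86.42451939923956
 lug [516.42067137 100.50286853  45.71727608] dir 0.09964208680147046 92.98246780203105 113
 plinth 485 ((528.7256469726562, 7.607215881347656), (100.08185577392578, 198.65016174316406), 8.424687385559082)
wrist 16328 [458.43207732 -77.73774782  24.33723818] [594.64448037 123.13493205  98.04239952]
 rim [526.1353766   16.61019836  69.62389018] 8.182704149397068 4458
 grip mean [533.47965727 -66.77312228  85.76170175] z 98.04239952486404 1288
  top [533.59352158 -69.35482385  95.78612001] [508.79503043 -77.73774782  93.1429077 ] [557.91339743 -62.18377677  98.04239952]
  dir 0.087851822667526 83.70613250677766
 lug [518.13413088 107.0194854   46.01140419] dir 0.08827028979029539 90.7626526466505 1195
 plinth 2909 ((528.041748046875, 12.016334533691406), (99.07941436767578, 199.0674285888672), 8.664847373962402)
```

Run:
```python
import pickle,numpy as np,cv2
from h import *
s,d=pickle.load(open("d0.pkl","rb"))
for n in ["scene","side","wrist"]:
    c=d[n];W=cloud(c,s);hsv=cv2.cvtColor(c["color"],cv2.COLOR_BGR2HSV)
    near=(abs(W[...,0]-528)<140)&(abs(W[...,1]-10)<140)
    wood=near&(hsv[...,2]>110)&(hsv[...,0]>10)&(hsv[...,0]<30)&(hsv[...,1]>50)
    top=wood&(abs(W[...,2]-96)<1.8)
    if top.sum()>10: print(n,"tabtop",top.sum(),cv2.minAreaRect(W[top][:,:2].astype(np.float32)))
    rim=wood&(abs(W[...,2]-47)<1.5)&(np.hypot(W[...,0]-528,W[...,1]-11)<74)&(np.hypot(W[...,0]-528,W[...,1]-11)>56)
    P=W[rim][:,:2].astype(np.float32);print(" rim",len(P),cv2.minEnclosingCircle(P),cv2.fitEllipse(P))
    m=near&(W[...,2]>30)&(W[...,2]<50)&wood&(W[...,1]>95)
    print(" lug",m.sum(),cv2.minAreaRect(W[m][:,:2].astype(np.float32)),np.median(W[m][:,2]))
    fl=near&wood&(W[...,2]<45)&(np.hypot(W[...,0]-528,W[...,1]-11)<50)
    Q=W[fl]
    # cone apex fit
    from scipy.optimize import least_squares
    f=lambda q:q[2]+np.tan(np.radians(10))*np.hypot(Q[:,0]-q[0],Q[:,1]-q[1])-Q[:,2]
    print(" cone",len(Q),least_squares(f,[528,11,26],loss="soft_l1",f_scale=2).x)
```

```text
scene tabtop 73 ((534.193359375, -72.443115234375), (49.80842590332031, 11.533373832702637), 4.270269393920898)
 rim 322 ((527.8209838867188, 10.959959983825684), 73.9172592163086) ((528.2232055664062, 8.13870620727539), (128.23745727539062, 136.3398895263672), 6.674177169799805)
 lug 170 ((519.32666015625, 107.17797088623047), (37.90825271606445, 26.01285171508789), 4.405301570892334) 45.22269053014668
 cone 1199 [526.93584552   7.01679559  26.0477647 ]
side tabtop 75 ((532.5822143554688, -73.81085205078125), (49.28992462158203, 14.723052024841309), 7.1720290184021)
 rim 202 ((527.36865234375, 11.244094848632812), 73.50804901123047) ((526.3571166992188, 5.840839385986328), (127.73572540283203, 137.54568481445312), 3.511890411376953)
 lug 75 ((517.0853271484375, 108.95170593261719), (35.6204719543457, 26.195146560668945), 0.17745119333267212) 45.84972834883581
 cone 620 [526.27281992   5.86960727  26.22475116]
wrist tabtop 585 ((533.3712768554688, -69.902587890625), (49.7578010559082, 12.367304801940918), 4.494237422943115)
 rim 2317 ((527.7865600585938, 10.988462448120117), 73.92689514160156) ((526.5891723632812, 9.765674591064453), (128.43453979492188, 133.89752197265625), 6.924281120300293)
 lug 1055 ((517.89892578125, 108.20655822753906), (36.080142974853516, 28.330392837524414), 4.6488871574401855) 46.05301934047975
 cone 6600 [526.87269047   8.47372591  26.10537046]
```

Emit:
{"name": "jog_arm", "arguments": {"series": [0,0,0,0,-0.03,0,0.23,0,0,0,0.002,-0.08,0,0.23,0,0,0,0.003,-0.135,0,0.23,0,0,0,0.004,-0.19,0,0.23,0,0,0,0.005,-0.24,-0.02,0.23,0,0,0,0.005,-0.27,-0.05,0.23,0,0,0,0.005,-0.279,-0.07,0.23,0,0,0,0.005,-0.279,-0.08,0.23,0,0,0,0.005,-0.279,-0.08,0.23,0,0,0,0.005,-0.279,-0.08,0.23], "squeeze": 12}}

```text
clock: 1.4
eef_pos: [555.7, -278.3, 118.1]
eef_rot: [1.091, 1.569, -0.478]
wrist_force: [0.4, -0.1, 0.1]
finger_gap: 57.7
```

Run:
```python
from cell import manip
import cv2,numpy as np
from h import *
s=manip.read_state();c=manip.camera("wrist");cv2.imwrite("pics/w1.png",c["color"])
print(s["clock"],s["eef_pos"],R.from_euler("xyz",s["eef_rot"]).as_matrix().round(3),s["finger_gap"])
W=cloud(c,s)
from scipy.optimize import least_squares
m=(np.linalg.norm(W-[554.6,-278.7,39],axis=2)<30)&(W[...,2]>30)
P=W[m];print(len(P))
if len(P)>30: print(least_squares(lambda q:np.linalg.norm(P-q,axis=1)-20,[554,-278,39],loss="soft_l1").x)
```

```text
1.4 [ 555.68000906 -278.26614682  118.09327212] [[ 0.002  1.     0.001]
 [-0.001  0.001 -1.   ]
 [-1.     0.002  0.001]] 57.670134987199496
1756
[ 554.93891895 -276.21309287   38.43699136]
```

View pics/w1.png

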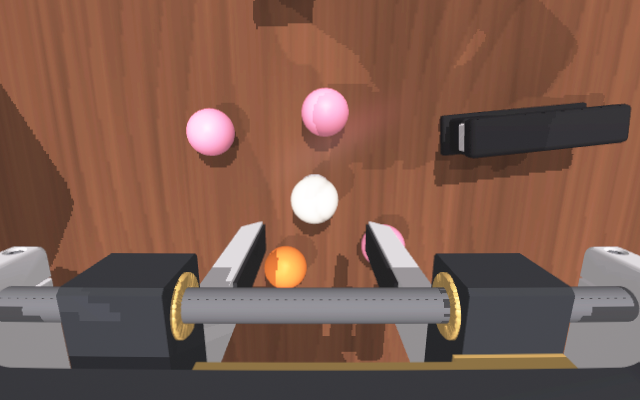

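The white stone ball is at px (314,199), centred between the fingers. The pink and orange balls are clear of the finger paths, so I descend and close.

Emit:
{"name": "jog_arm", "arguments": {"series": [0,0,0,-0.001,0.001,-0.015,0.23,0,0,0,-0.001,0.001,-0.035,0.23,0,0,0,-0.001,0.001,-0.052,0.23,0,0,0,-0.001,0.001,-0.062,0.23,0,0,0,-0.001,0.001,-0.066,0.23,0,0,0,-0.001,0.001,-0.066,0.23,0,0,0,-0.001,0.001,-0.066,0.0,0,0,0,-0.001,0.001,-0.066,-0.1,0,0,0,-0.001,0.001,-0.066,-0.2,0,0,0,-0.001,0.001,-0.066,-0.3,0,0,0,-0.001,0.001,-0.066,-0.4,0,0,0,-0.001,0.001,-0.066,-0.4], "squeeze": 12}}

```text
clock: 2.95
eef_pos: [554.0, -278.0, 50.8]
eef_rot: [-2.018, 1.571, 2.694]
wrist_force: [-0.1, -0.1, 0.2]
finger_gap: 28.2
```

Run:
```python
from cell import manip
import cv2,numpy as np
s=manip.read_state();print(s["finger_gap"],s["eef_pos"],s["wrist_force"])
a=manip.camera("wrist")["color"];b=manip.camera("side")["color"]
cv2.imwrite("pics/w2.png",np.vstack([a[:300],cv2.resize(b[210:350,220:420],(640,300))[:, :]]))
```

```text
28.160933471501707 [ 553.96827995 -278.01270265   50.83257625] [-0.05813722 -0.0640973   0.19907028]
```

View pics/w2.png

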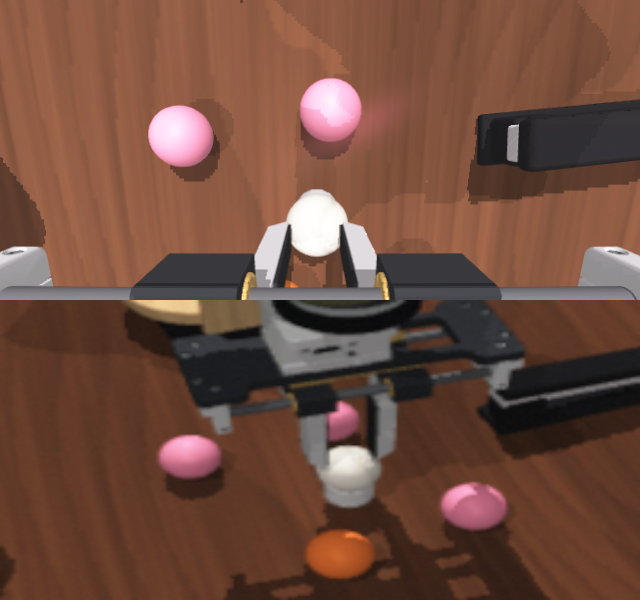

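Run:
```python
from cell import manip
import cv2,numpy as np
from h import *
from scipy.optimize import least_squares
for n in ["wrist","scene","side"]:
    s=manip.read_state();c=manip.camera(n)
    W=cloud(c,s);hsv=cv2.cvtColor(c["color"],cv2.COLOR_BGR2HSV)
    m=(np.linalg.norm(W-[554.6,-278.7,39],axis=2)<45)&(W[...,2]>26)
    P=W[m]
    f=lambda q:np.linalg.norm(P-q,axis=1)-20
    r=least_squares(f,[554,-278,39],loss="cauchy",f_scale=1);print(n,len(P),r.x,np.median(abs(r.fun)))
    if n!="wrist": cv2.imwrite(f"pics/{n}3.png",cv2.resize(c["color"][120:200,170:270] if n=="scene" else c["color"][240:320,280:380],None,fx=6,fy=6))
    else: print(s)
```

```text
wrist 3399 [ 554.85423645 -276.27768874   38.46795685] 0.36004804930833245
{'clock': 3.05, 'joints': array([-5.24190081e-01,  6.00230855e-01,  1.44599229e+00,  2.01588679e-05,
        1.09543429e+00, -5.24167842e-01]), 'qd': array([-0.00159865, -0.00067364,  0.00022177,  0.00142284, -0.00028952,
       -0.00168757]), 'effort': array([ 8.52054018e-05, -6.57409430e+01, -3.15666640e+01,  5.02524292e-02,
        5.18185669e-02, -4.09003621e-05]), 'eef_pos': array([ 553.97802078, -277.99400808,   50.8241879 ]), 'eef_rot': array([-2.36489153,  1.57072911,  2.34746598]), 'wrist_force': array([0.75109032, 0.74265303, 0.19090413]), 'moment': array([-0.03326512,  0.03101737, -0.0216163 ]), 'finger_gap': 28.15660407673813}
scene 294 [ 555.00329385 -279.06172239   39.30777631] 1.5233695710500914
side 388 [ 554.99305982 -279.03276438   38.75860469] 0.7185871062096911
```

View pics/side3.png

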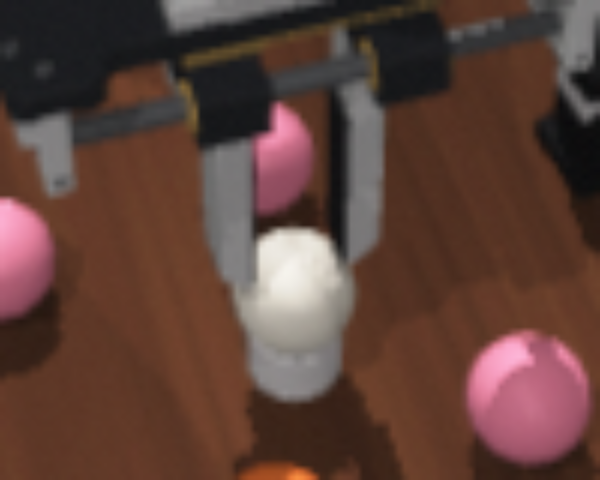

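View pics/scene3.png

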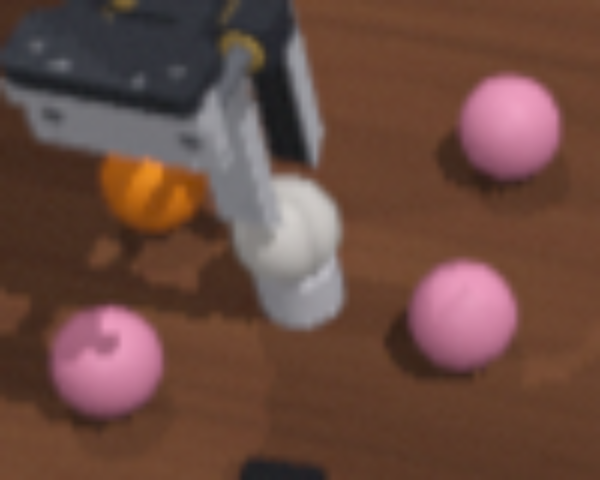

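Run:
```python
from cell import manip
import cv2,numpy as np
from h import *
for n in ["wrist","scene","side"]:
    s=manip.read_state();c=manip.camera(n)
    W=cloud(c,s);hsv=cv2.cvtColor(c["color"],cv2.COLOR_BGR2HSV)
    D=W-s["eef_pos"]
    r=np.linalg.norm(W-[554.9,-278,38.7],axis=2)
    m=(abs(D[...,0])<34)&(abs(D[...,1])<22)&(D[...,2]>-28)&(D[...,2]<75)&(r>23)
    P=D[m];print(n,len(P))
    for lo in range(-28,60,8):
        q=P[(P[:,2]>=lo)&(P[:,2]<lo+8)]
        if len(q): print("  z",lo,len(q),"L x",np.percentile(q[q[:,0]<0][:,0],[5,95]).round(1) if (q[:,0]<0).any() else None,"R x",np.percentile(q[q[:,0]>0][:,0],[5,95]).round(1) if (q[:,0]>0).any() else None,"y",np.percentile(q[:,1],[5,95]).round(1))
```

```text
wrist 3363
  z 4 77 L x [-18.  -14.1] R x [14.  17.9] y [-5.7 10.8]
  z 12 232 L x [-24.1 -14.1] R x [14.1 24.2] y [-4.3 10.9]
  z 20 291 L x [-25.1 -14.1] R x [14.1 24.9] y [-3.1 11. ]
  z 28 340 L x [-25.1 -14.1] R x [14. 25.] y [-2.3 11. ]
  z 36 418 L x [-25.3 -14.1] R x [14.  25.1] y [-3.2 10.9]
  z 44 467 L x [-25.3 -14.1] R x [14.  25.1] y [-3.5 11. ]
  z 52 536 L x [-25.3 -14.1] R x [14.  25.2] y [-1.6 11. ]
scene 326
  z -4 3 L x None R x [12.4 18.7] y [ 6.8 15. ]
  z 4 10 L x [-15.5  -4.5] R x [ 4.2 16.4] y [-5.3  8.1]
  z 12 40 L x [-24.4 -12.3] R x [16.6 26.7] y [-8.9  9. ]
  z 20 53 L x [-21.4 -12.4] R x [16.5 28. ] y [-8.6  9.1]
  z 28 45 L x [-23.1 -12. ] R x [21.9 28.2] y [-8.8  8.6]
  z 36 54 L x [-22.8 -12.3] R x [17.1 27.9] y [-9.2  8.7]
  z 44 42 L x [-22.7 -12.1] R x [19.6 28.4] y [-7.5  9. ]
  z 52 34 L x [-24.4 -12.8] R x [17.7 28.4] y [-3.4  9. ]
side 369
  z -4 1 L x [-10.3 -10.3] R x None y [-13. -13.]
  z 4 6 L x [-17.4 -17.4] R x [14.2 17.9] y [-11.3  -0.5]
  z 12 31 L x [-26.3 -15.1] R x [13.8 22.7] y [-11.4   1.1]
  z 20 44 L x [-26.4 -15. ] R x [14. 24.] y [-12.3   1.4]
  z 28 48 L x [-26.6 -15.1] R x [13.8 25.1] y [-12.5   1.4]
  z 36 54 L x [-26.7 -14.8] R x [13.9 25.3] y [-12.    2.5]
  z 44 43 L x [-26.5 -15.1] R x [13.8 25.5] y [-12.2   1.6]
  z 52 48 L x [-26.6 -14.7] R x [13.7 24.7] y [-12.1   1.5]
```

Run:
```python
import pickle,numpy as np,cv2
from h import *
s,d=pickle.load(open("d0.pkl","rb"))
for n in ["wrist","scene","side"]:
    c=d[n];W=cloud(c,s);D=W-s["eef_pos"]
    m=(abs(abs(D[...,0])-53)<12)&(abs(D[...,1])<20)&(D[...,2]>-40)&(D[...,2]<70)
    P=D[m];print(n,len(P))
    for sg in (-1,1):
        q=P[P[:,0]*sg>0]
        if len(q):print(sg,"zmin",np.sort(q[:,2])[:8].round(1),"tip pts",q[q[:,2]<np.sort(q[:,2])[5]+3].mean(0).round(1))
    if n=="wrist":
        z=D[200:260,232:236]
        for (u,v) in [(233,223),(231,226),(225,230),(401,223),(404,226),(234,240)]: print((u,v),D[v,u].round(1))
```

```text
wrist 4825
-1 zmin [7.9 8.3 8.3 8.5 8.6 8.6 8.7 9.1] tip pts [-47.8   5.1  10.2]
1 zmin [8.3 8.3 8.6 8.8 9.  9.  9.  9.1] tip pts [47.8  4.5 10.3]
(233, 223) [-101.5  -56.5 -195.8]
(231, 226) [-47.6   8.9  12.9]
(225, 230) [-48.4   9.7  22. ]
(401, 223) [48.7  9.9 10.3]
(404, 226) [48.5 10.5 17.4]
(234, 240) [-46.9  -0.2  10.8]
scene 255
-1 zmin [59.6 60.3 62.8 63.6 64.9 65.6 65.7 67.7] tip pts [-47.4  -3.8  64.6]
1 zmin [15.8 17.  17.7 17.8 18.3 18.3 18.7 18.9] tip pts [58.5  0.5 19. ]
side 334
-1 zmin [ 8.8  9.7 11.  13.4 13.9 14.4 15.1 15.5] tip pts [-50.9 -10.8  13.9]
1 zmin [ 8.5  9.5 11.  11.6 12.4 12.6 13.6 13.7] tip pts [49.1 -7.9 12.7]
```

All three cameras show the real fingertips about 8 mm behind the reported TCP, not 19 mm ahead of it. So the stated tool length is about 27 mm off, and the fingers closed above the ball, which hasn't moved. I'll work from the measured tips: open, go 28 mm lower, and close.

Emit:
{"name": "jog_arm", "arguments": {"series": [0,0,0,0.001,0,0,0.0,0,0,0,0.001,0,0,0.23,0,0,0,0.001,0,0,0.23,0,0,0,0.001,0,0,0.23,0,0,0,0.001,0,-0.01,0.23,0,0,0,0.001,0,-0.02,0.23,0,0,0,0.001,0,-0.026,0.23,0,0,0,0.001,0,-0.028,0.23,0,0,0,0.001,0,-0.028,0.1,0,0,0,0.001,0,-0.028,0,0,0,0,0.001,0,-0.028,-0.1,0,0,0,0.001,0,-0.028,-0.2,0,0,0,0.001,0,-0.028,-0.3,0,0,0,0.001,0,-0.028,-0.4,0,0,0,0.001,0,-0.028,-0.4], "squeeze": 15}}

```text
clock: 5.22
eef_pos: [555.0, -278.0, 22.9]
eef_rot: [0.82, 1.571, -0.751]
wrist_force: [0.2, -0.6, 1.6]
finger_gap: 38.8
```

Emit:
{"name": "jog_arm", "arguments": {"series": [0,0,0,0,0,0.005,-0.4,0,0,0,0,0,0.015,-0.4,0,0,0,0,0,0.03,-0.4,0,0,0,0,0,0.05,-0.4,0,0,0,0,0,0.07,-0.4,0,0,0,0,0,0.09,-0.4,0,0,0,0,0,0.1,-0.4,0,0,0,0,0,0.1,-0.4]}}

```text
clock: 6.22
eef_pos: [555.2, -278.1, 123.8]
eef_rot: [1.058, 1.569, -0.512]
wrist_force: [-0.5, -0.1, -1.1]
finger_gap: 38.7
```

Run:
```python
from cell import manip
import cv2,numpy as np
from h import *
from scipy.optimize import least_squares
s=manip.read_state();c=manip.camera("wrist");W=cloud(c,s);D=W-s["eef_pos"]
print(s["clock"],s["eef_pos"],s["finger_gap"])
for g in [c,manip.camera("side")]:
    D=cloud(g,s)-s["eef_pos"]; hsv=cv2.cvtColor(g["color"],cv2.COLOR_BGR2HSV)
    m=(np.linalg.norm(D-[0,0,16],axis=2)<30)&(D[...,2]<28);P=D[m]
    print(len(P),least_squares(lambda q:np.linalg.norm(P-q,axis=1)-20,[0,0,16],loss="cauchy").x)
    last=g
cv2.imwrite("pics/g1.png",np.vstack([c["color"][100:320],last["color"][120:360]]))
```

```text
6.225 [ 555.22365828 -278.11539713  123.78611173] 38.68909526014528
1969 [-0.06748294  1.75850043 15.24911916]
284 [-0.31792165 -0.67173731 14.72406706]
```

View pics/g1.png

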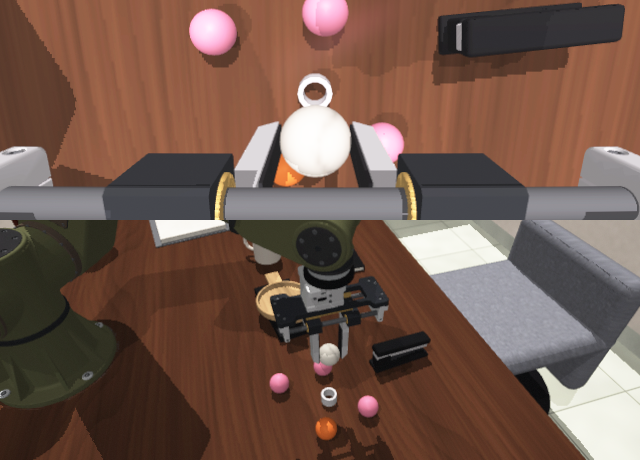

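The ball is held at px (315,142) and the ring stand below is empty. I carry it over the dish.

Emit:
{"name": "jog_arm", "arguments": {"series": [0,0,0,-0.001,0.01,0,-0.4,0,0,0,-0.004,0.035,0,-0.4,0,0,0,-0.008,0.075,0,-0.4,0,0,0,-0.012,0.12,0,-0.4,0,0,0,-0.016,0.165,0,-0.4,0,0,0,-0.02,0.21,0,-0.4,0,0,0,-0.025,0.25,0,-0.4,0,0,0,-0.027,0.275,0,-0.4,0,0,0,-0.028,0.285,-0.01,-0.4,0,0,0,-0.028,0.2855,-0.025,-0.4,0,0,0,-0.028,0.2855,-0.04,-0.4,0,0,0,-0.028,0.2855,-0.05,-0.4,0,0,0,-0.028,0.2855,-0.05,-0.4,0,0,0,-0.028,0.2855,-0.05,-0.4]}}

```text
clock: 8.07
eef_pos: [527.3, 7.2, 73.2]
eef_rot: [1.419, 1.57, -0.152]
wrist_force: [-0.1, -0.6, -0.8]
finger_gap: 39.1
```

Run:
```python
from cell import manip
import cv2,numpy as np
from h import *
s=manip.read_state();c=manip.camera("wrist")
print(s["clock"],s["eef_pos"],s["finger_gap"])
g=manip.camera("side")
cv2.imwrite("pics/g2.png",np.vstack([c["color"][60:320],cv2.resize(g["color"][140:260,200:400],(640,300))]))
```

```text
8.075 [527.27258187   7.22677313  73.1619571 ] 39.14306461355563
```

View pics/g2.png

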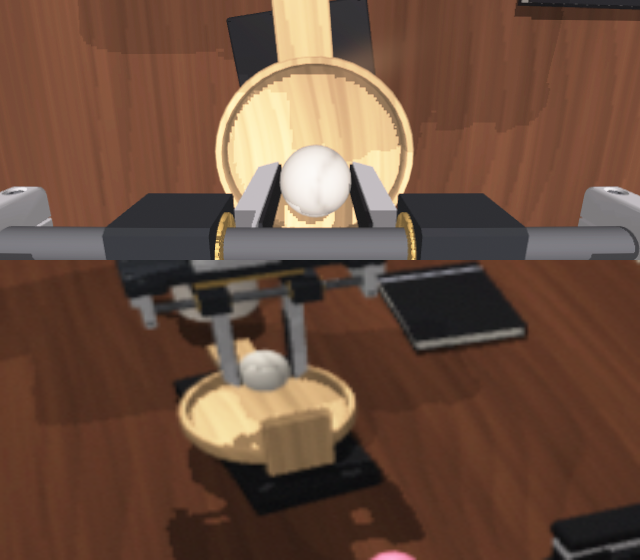

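The ball hangs over the dish's middle, with the tab well clear of the gripper. I lower it and release.

Emit:
{"name": "jog_arm", "arguments": {"series": [0,0,0,0,0,-0.01,-0.4,0,0,0,0,0,-0.02,-0.4,0,0,0,0,0,-0.03,-0.4,0,0,0,0,0,-0.036,-0.4,0,0,0,0,0,-0.039,-0.4,0,0,0,0,0,-0.04,-0.4,0,0,0,0,0,-0.04,-0.4]}}

```text
clock: 9.05
eef_pos: [527.1, 7.5, 33.0]
eef_rot: [1.478, 1.57, -0.093]
wrist_force: [0.3, -0.3, -0.9]
finger_gap: 39.2
```

Emit:
{"name": "jog_arm", "arguments": {"series": [0,0,0,0,0,-0.001,-0.4,0,0,0,0,0,-0.001,-0.1,0,0,0,0,0,-0.001,0,0,0,0,0,0,-0.001,0.1,0,0,0,0,0,-0.001,0.2,0,0,0,0,0,-0.001,0.2,0,0,0,0,0,-0.001,0.2,0,0,0,0,0,0.01,0.2,0,0,0,0,0,0.03,0.2,0,0,0,0,0,0.06,0.2,0,0,0,0,0,0.1,0.2,0,0,0,0,0,0.14,0.3,0,0,0,0,0,0.16,0.3,0,0,0,0,0,0.165,0.3,0,0,0,0,0,0.165,0.3]}}

```text
clock: 10.92
eef_pos: [526.8, 7.5, 197.6]
eef_rot: [-1.489, 1.571, -3.06]
wrist_force: [-0.4, -0.3, 0.2]
finger_gap: 61.0
```

```bash
cat > m.py <<'E'
from cell import manip
import cv2,numpy as np,sys
from h import *
from scipy.optimize import least_squares
s=manip.read_state()
print(s["clock"],s["eef_pos"],s["finger_gap"],s["wrist_force"].round(1))
cs={n:manip.camera(n) for n in ["wrist","scene","side"]}
for n,c in cs.items():
    W=cloud(c,s);hsv=cv2.cvtColor(c["color"],cv2.COLOR_BGR2HSV)
    near=(abs(W[...,0]-528)<140)&(abs(W[...,1]-10)<140)
    b=near&(hsv[...,1]<50)&(hsv[...,2]>90)&(np.hypot(W[...,0]-527,W[...,1]-8)<45)&(W[...,2]<75)
    P=W[b]
    if len(P)>20:print(n,"ball",len(P),least_squares(lambda q:np.linalg.norm(P-q,axis=1)-20,[527,8,46],loss="cauchy").x.round(1))
    wood=near&(hsv[...,2]>110)&(hsv[...,0]>10)&(hsv[...,0]<30)&(hsv[...,1]>50)
    top=wood&(abs(W[...,2]-96)<1.8)
    if top.sum()>10: print(n,"tabtop",top.sum(),cv2.minAreaRect(W[top][:,:2].astype(np.float32)))
cv2.imwrite(sys.argv[1],np.vstack([cs["wrist"]["color"][40:320],cv2.resize(cs["side"]["color"][100:260,180:420],(640,300))]))
E
python3 m.py pics/g3.png
```

```text
10.925 [526.80929605   7.49362962 197.59341824] 60.96121918159463 [-0.4 -0.3  0.2]
wrist ball 1447 [526.6   9.3  46.1]
wrist tabtop 574 ((533.3751220703125, -69.8717269897461), (49.7995491027832, 12.558405876159668), 5.36630916595459)
scene ball 255 [526.7   6.7  46.1]
scene tabtop 82 ((534.9613647460938, -72.73435974121094), (52.145057678222656, 11.96970272064209), 3.8416168689727783)
side ball 166 [526.5   6.4  46.4]
side tabtop 76 ((532.9271850585938, -74.94515991210938), (48.42818832397461, 13.780721664428711), 7.124320983886719)
```

View pics/g3.png

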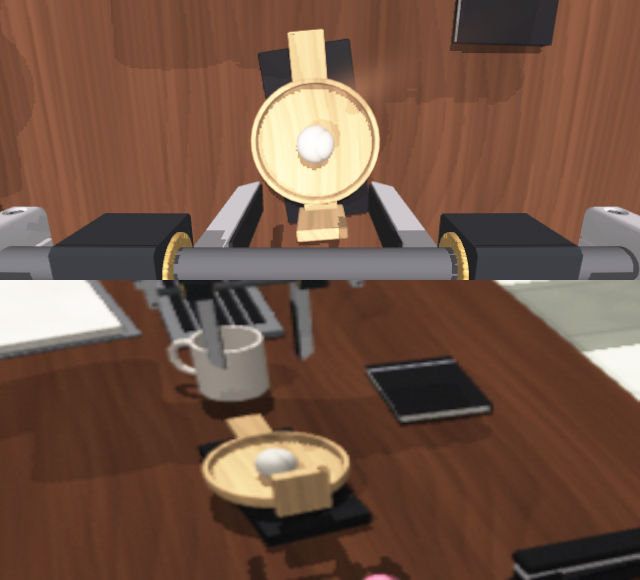

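The ball lies in the middle of the dish (wrist px 316,183 in the crop; fits at about 526.6, 7.5, 46). Next I turn the jaws by 1.655 rad over the grip.

Emit:
{"name": "jog_arm", "arguments": {"series": [0,0,0.1,0.001,-0.008,0,0.0,0,0,0.27,0.001,-0.018,0,-0.1,0,0,0.44,0.002,-0.028,0,-0.1,0,0,0.61,0.003,-0.038,0,-0.1,0,0,0.78,0.004,-0.048,0,-0.1,0,0,0.95,0.005,-0.058,0,-0.1,0,0,1.12,0.005,-0.066,0,-0.1,0,0,1.29,0.006,-0.073,0,-0.1,0,0,1.46,0.0065,-0.078,-0.01,-0.1,0,0,1.6,0.0065,-0.08,-0.03,-0.1,0,0,1.655,0.0065,-0.08,-0.05,-0.1,0,0,1.655,0.0065,-0.08,-0.07,-0.1,0,0,1.655,0.0065,-0.08,-0.07,-0.1,0,0,1.655,0.0065,-0.08,-0.07,-0.1]}}

```text
clock: 12.82
eef_pos: [533.7, -72.5, 128.4]
eef_rot: [-0.301, 1.57, -0.217]
wrist_force: [-0.0, -0.2, -0.2]
finger_gap: 42.7
```

```bash
python3 m.py pics/g4.png; python3 -c "
from cell import manip
from h import *
s=manip.read_state();print(s['joints'],R.from_euler('xyz',s['eef_rot']).as_matrix().round(3))"
```

```text
12.825 [533.72831223 -72.54697442 128.36595736] 42.6821993774782 [-0.  -0.2 -0.2]
wrist ball 3570 [526.    8.9  45.8]
wrist tabtop 924 ((532.4503173828125, -70.27169036865234), (49.901432037353516, 11.535411834716797), 4.592012882232666)
scene ball 253 [527.4   6.5  46.1]
scene tabtop 81 ((535.1845092773438, -72.76427459716797), (51.4041633605957, 12.429037094116211), 6.245959758758545)
side ball 164 [526.4   6.5  46.1]
side tabtop 79 ((532.7769775390625, -74.2916259765625), (48.74642562866211, 13.276432037353516), 4.6196465492248535)
[-2.03090196e-01  3.40356375e-01  1.63376980e+00 -5.58811321e-06
  1.16634205e+00 -1.85811392e+00] [[ 0.001 -0.084  0.996]
 [-0.     0.996  0.084]
 [-1.    -0.     0.001]]
```

View pics/g4.png

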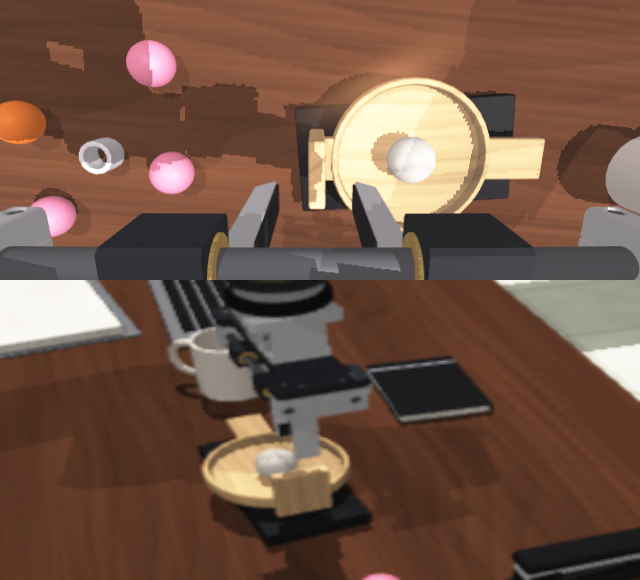

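The tab (px 316,168) sits centred between the fingers (250 and 380). I descend and close on it firmly.

Emit:
{"name": "jog_arm", "arguments": {"series": [0,0,0,0,0,-0.015,-0.1,0,0,0,0,0,-0.035,-0.1,0,0,0,0,0,-0.055,-0.1,0,0,0,0,0,-0.07,-0.1,0,0,0,0,0,-0.079,-0.1,0,0,0,0,0,-0.082,-0.1,0,0,0,0,0,-0.082,-0.1,0,0,0,0,0,-0.082,-0.3,0,0,0,0,0,-0.082,-0.45,0,0,0,0,0,-0.082,-0.55,0,0,0,0,0,-0.082,-0.65,0,0,0,0,0,-0.082,-0.72,0,0,0,0,0,-0.082,-0.78,0,0,0,0,0,-0.082,-0.85,0,0,0,0,0,-0.082,-1,0,0,0,0,0,-0.082,-1,0,0,0,0,0,-0.082,-1,0,0,0,0,0,-0.082,-1], "squeeze": 50}}

```text
clock: 15.22
eef_pos: [533.5, -72.5, 45.9]
eef_rot: [0.974, 1.571, 1.058]
wrist_force: [0.8, 2.1, 1.1]
finger_gap: 11.9
```

```bash
python3 m.py pics/g5.png
```

```text
15.225 [533.48609598 -72.5095794   45.85104527] 11.867864898758294 [0.8 2.1 1.1]
wrist ball 4878 [526.2   8.   46.2]
wrist tabtop 1806 ((524.5247802734375, -66.2173080444336), (34.982025146484375, 24.022388458251953), 4.289580821990967)
scene ball 248 [526.9   5.6  45.7]
scene tabtop 56 ((536.63232421875, -75.88001251220703), (48.44334030151367, 10.531329154968262), 15.448897361755371)
side ball 90 [527.    5.4  46.1]
side tabtop 15 ((512.4638671875, -77.474365234375), (11.552966117858887, 6.8629608154296875), 76.19036102294922)
```

View pics/g5.png

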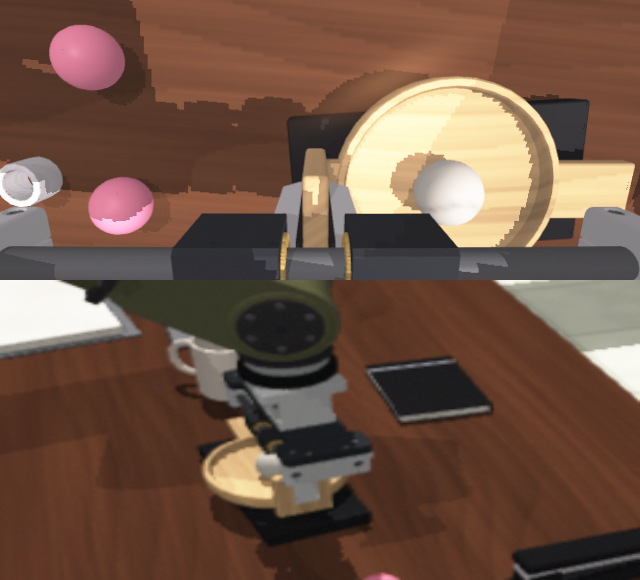

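Gripped at 11.9 mm, which matches the tab thickness. Now a gentle lift.

Emit:
{"name": "jog_arm", "arguments": {"series": [0,0,0,0,0,0.001,-1,0,0,0,0,0,0.003,-1,0,0,0,0,0,0.006,-1,0,0,0,0,0,0.01,-1,0,0,0,0,0,0.015,-1,0,0,0,0,0,0.021,-1,0,0,0,0,0,0.027,-1,0,0,0,0,0,0.033,-1,0,0,0,0,0,0.039,-1,0,0,0,0,0,0.045,-1,0,0,0,0,0,0.05,-1,0,0,0,0,0,0.054,-1,0,0,0,0,0,0.057,-1,0,0,0,0,0,0.059,-1,0,0,0,0,0,0.06,-1,0,0,0,0,0,0.06,-1,0,0,0,0,0,0.06,-1]}}

```text
clock: 17.5
eef_pos: [533.4, -72.5, 105.8]
eef_rot: [2.907, 1.571, 2.992]
wrist_force: [0.8, 0.3, -3.0]
finger_gap: 11.7
```

```bash
cat > t.py <<'E'
from cell import manip
import cv2,numpy as np,sys
from h import *
from scipy.optimize import least_squares
s=manip.read_state();M=R.from_euler("xyz",s["eef_rot"]).as_matrix()
print(s["clock"],s["eef_pos"],s["finger_gap"],s["wrist_force"].round(1),s["moment"].round(2));print(M.round(3).tolist())
ty=M[:,1]; c0=s["eef_pos"]+80*ty; zu=s["eef_pos"][2]+27-54
print("expected centre",c0[:2],"underside",zu)
cs={n:manip.camera(n) for n in ["wrist","scene","side"]}
for n,c in cs.items():
    W=cloud(c,s);hsv=cv2.cvtColor(c["color"],cv2.COLOR_BGR2HSV)
    dx=np.hypot(W[...,0]-c0[0],W[...,1]-c0[1])
    b=(hsv[...,1]<50)&(hsv[...,2]>90)&(dx<40)&(W[...,2]<zu+55)&(W[...,2]>zu+8);P=W[b]
    if len(P)>20:print(n,"ball",len(P),least_squares(lambda q:np.linalg.norm(P-q,axis=1)-20,[*c0[:2],zu+26],loss="cauchy").x.round(1))
    # rim plane fit
    wood=(hsv[...,2]>110)&(hsv[...,0]>10)&(hsv[...,0]<30)&(hsv[...,1]>50)&(W[...,2]>zu)&(W[...,2]<zu+40)
    fl=wood&(dx<58);Q=W[fl]
    f=lambda q:q[2]+np.tan(np.radians(10))*np.hypot(Q[:,0]-q[0],Q[:,1]-q[1])+q[3]*(Q[:,0]-q[0])+q[4]*(Q[:,1]-q[1])-Q[:,2]
    if len(Q)>50:
        r=least_squares(lambda q:q[2]+np.tan(np.radians(10))*np.hypot(Q[:,0]-c0[0],Q[:,1]-c0[1])+q[0]*(Q[:,0]-c0[0])+q[1]*(Q[:,1]-c0[1])-Q[:,2],[0,0,zu+6],loss="soft_l1",f_scale=1);print(n," slopes,apexz",r.x.round(3))
    lug=(hsv[...,2]>110)&(hsv[...,0]>10)&(hsv[...,0]<30)&(hsv[...,1]>50)&(dx>76)&(dx<125)&(W[...,2]>zu)&(((W[...,:2]-c0[:2])@ty[:2])>60);L=W[lug]
    if len(L)>10:
        v=np.median(L,0)[:2]-c0[:2];print(n," lug",np.median(L,0).round(1),"end",dx[lug].max().round(1),"yaw of lug",np.arctan2(v[1],v[0]).round(3),cv2.minAreaRect(L[:,:2].astype(np.float32))[2])
cv2.imwrite(sys.argv[1],np.vstack([cs["wrist"]["color"][40:320],cv2.resize(cs["side"]["color"][60:260,150:450],(640,300))]))
E
python3 t.py pics/g6.png
```

```text
17.5 [533.44590708 -72.51650866 105.75886992] 11.668455096097425 [ 0.8  0.3 -3. ] [-0.24 -0.07 -0.  ]
[[-0.0, -0.084, 0.996], [0.0, 0.996, 0.084], [-1.0, 0.0, -0.0]]
expected centre [526.72288182   7.20049658] underside 78.75886992197624
wrist ball 4033 [526.2   8.  106. ]
wrist  slopes,apexz [-0.0000e+00 -5.0000e-03  8.5901e+01]
wrist  lug [514.1  99.2 105.7] end 116.7 yaw of lug 1.707 4.869277477264404
scene ball 276 [527.    5.8 106.1]
scene  slopes,apexz [-1.0000e-03  5.0000e-03  8.5856e+01]
scene  lug [524.  100.9 105.4] end 113.5 yaw of lug 1.599 3.6793460845947266
side ball 103 [526.8   5.5 106.3]
side  slopes,apexz [4.0000e-03 4.0000e-03 8.6174e+01]
side  lug [508.7  97.5 105.7] end 111.3 yaw of lug 1.768 9.730647087097168
```

View pics/g6.png

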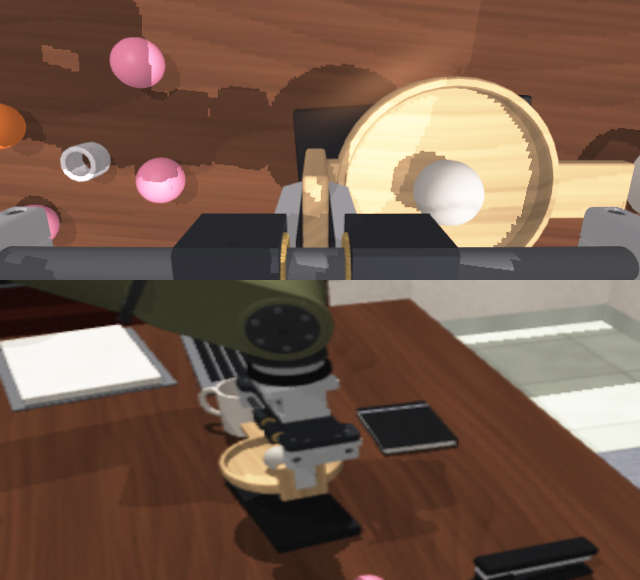

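The dish is level (fitted slopes ≤0.005) with the ball in the middle. I compute arc waypoints for the turn.

Run:
```python
import numpy as np
a0,a1=1.655,0.148
def c(t,a): return np.array([2.5,2.7])*t+80*np.array([np.cos(a0)-np.cos(a),np.sin(a0)-np.sin(a)])
N=36;ts=np.arange(1,N+1)/N;S=ts-np.sin(2*np.pi*ts)/(2*np.pi)
b=None
for i,(s) in enumerate(S):
    a=a0+(a1-a0)*s;p=c(s,a)
    if i==18:b=(prev_a,prev_p);print("--")
    base=(a0,np.zeros(2)) if b is None else b
    print(i+1,round(a-base[0],3),((p-base[1])/1000).round(4))
    prev_a,prev_p=a,p
```

```text
1 -0.0 [-0. -0.]
2 -0.002 [-0.0001 -0.    ]
3 -0.006 [-0.0004 -0.    ]
4 -0.013 [-0.001  -0.0001]
5 -0.026 [-0.002  -0.0001]
6 -0.043 [-0.0034 -0.0001]
7 -0.068 [-0.0053 -0.0002]
8 -0.099 [-0.0077 -0.0001]
9 -0.137 [-0.0107  0.0001]
10 -0.182 [-0.0143  0.0004]
11 -0.235 [-0.0184  0.001 ]
12 -0.295 [-0.0229  0.002 ]
13 -0.36 [-0.028   0.0034]
14 -0.432 [-0.0333  0.0053]
15 -0.508 [-0.0388  0.0077]
16 -0.588 [-0.0444  0.0107]
17 -0.67 [-0.0498  0.0143]
18 -0.754 [-0.0551  0.0183]
--
19 -0.084 [-0.0049  0.0045]
20 -0.166 [-0.0094  0.0093]
21 -0.246 [-0.0134  0.0144]
22 -0.322 [-0.0168  0.0195]
23 -0.393 [-0.0196  0.0245]
24 -0.459 [-0.0219  0.0293]
25 -0.518 [-0.0237  0.0338]
26 -0.571 [-0.0251  0.0378]
27 -0.617 [-0.0261  0.0414]
28 -0.655 [-0.0269  0.0444]
29 -0.686 [-0.0274  0.0469]
30 -0.71 [-0.0277  0.0488]
31 -0.728 [-0.028   0.0502]
32 -0.74 [-0.0281  0.0512]
33 -0.748 [-0.0282  0.0518]
34 -0.752 [-0.0282  0.0522]
35 -0.753 [-0.0282  0.0523]
36 -0.754 [-0.0282  0.0523]
```

Emit:
{"name": "jog_arm", "arguments": {"series": [0,0,0,0,0,0.001,-1,0,0,0,0,0,0.004,-1,0,0,0,0,0,0.008,-1,0,0,0,0,0,0.013,-1,0,0,0,0,0,0.019,-1,0,0,0,0,0,0.025,-1,0,0,0,0,0,0.03,-1,0,0,0,0,0,0.034,-1,0,0,0,0,0,0.037,-1,0,0,0,0,0,0.039,-1,0,0,0,0,0,0.04,-1,0,0,0,0,0,0.04,-1]}}

```text
clock: 19.15
eef_pos: [533.5, -72.5, 145.8]
eef_rot: [2.671, 1.571, 2.755]
wrist_force: [-0.3, -0.4, -3.6]
finger_gap: 12.1
```

Run:
```python
import numpy as np
A0,A1=1.655,0.148
def c(a):
    t=(a-A0)/(A1-A0);return np.array([2.5,2.7])*t+80*np.array([np.cos(A0)-np.cos(a),np.sin(A0)-np.sin(a)])
N=18;ts=np.arange(1,N+1)/N;S=ts-np.sin(2*np.pi*ts)/(2*np.pi)
mid=A0-.754
for a0,a1 in((A0,mid),(mid,A1)):
    print(", ".join("0, 0, %.3f, %.4f, %.4f, 0, -1"%(a-a0,*((c(a)-c(a0))/1000)) for a in a0+(a1-a0)*S))
```

```text
0, 0, -0.001, -0.0001, -0.0000, 0, -1, 0, 0, -0.007, -0.0005, -0.0000, 0, -1, 0, 0, -0.022, -0.0017, -0.0001, 0, -1, 0, 0, -0.049, -0.0039, -0.0001, 0, -1, 0, 0, -0.091, -0.0071, -0.0001, 0, -1, 0, 0, -0.147, -0.0115, 0.0001, 0, -1, 0, 0, -0.216, -0.0169, 0.0008, 0, -1, 0, 0, -0.294, -0.0229, 0.0020, 0, -1, 0, 0, -0.377, -0.0292, 0.0038, 0, -1, 0, 0, -0.460, -0.0353, 0.0061, 0, -1, 0, 0, -0.538, -0.0409, 0.0088, 0, -1, 0, 0, -0.607, -0.0456, 0.0115, 0, -1, 0, 0, -0.663, -0.0494, 0.0139, 0, -1, 0, 0, -0.705, -0.0521, 0.0159, 0, -1, 0, 0, -0.732, -0.0538, 0.0172, 0, -1, 0, 0, -0.747, -0.0547, 0.0180, 0, -1, 0, 0, -0.753, -0.0551, 0.0183, 0, -1, 0, 0, -0.754, -0.0551, 0.0184, 0, -1
0, 0, -0.001, -0.0001, 0.0000, 0, -1, 0, 0, -0.007, -0.0004, 0.0003, 0, -1, 0, 0, -0.022, -0.0013, 0.0011, 0, -1, 0, 0, -0.049, -0.0029, 0.0026, 0, -1, 0, 0, -0.091, -0.0054, 0.0049, 0, -1, 0, 0, -0.147, -0.0084, 0.0082, 0, -1, 0, 0, -0.216, -0.0119, 0.0125, 0, -1, 0, 0, -0.294, -0.0155, 0.0176, 0, -1, 0, 0, -0.377, -0.0190, 0.0233, 0, -1, 0, 0, -0.459, -0.0219, 0.0293, 0, -1, 0, 0, -0.537, -0.0242, 0.0352, 0, -1, 0, 0, -0.606, -0.0259, 0.0405, 0, -1, 0, 0, -0.662, -0.0270, 0.0450, 0, -1, 0, 0, -0.704, -0.0276, 0.0483, 0, -1, 0, 0, -0.731, -0.0280, 0.0505, 0, -1, 0, 0, -0.746, -0.0281, 0.0517, 0, -1, 0, 0, -0.752, -0.0282, 0.0522, 0, -1, 0, 0, -0.753, -0.0282, 0.0523, 0, -1
```

Emit:
{"name": "jog_arm", "arguments": {"series": [0,0,-0.001,0,0,0,-1,0,0,-0.007,-0.0005,0,0,-1,0,0,-0.022,-0.0017,0,0,-1,0,0,-0.049,-0.004,0,0,-1,0,0,-0.091,-0.007,0,0,-1,0,0,-0.147,-0.0115,0,0,-1,0,0,-0.216,-0.017,0.001,0,-1,0,0,-0.294,-0.023,0.002,0,-1,0,0,-0.377,-0.029,0.004,0,-1,0,0,-0.46,-0.0355,0.006,0,-1,0,0,-0.538,-0.041,0.009,0,-1,0,0,-0.607,-0.0455,0.0115,0,-1,0,0,-0.663,-0.0495,0.014,0,-1,0,0,-0.705,-0.052,0.016,0,-1,0,0,-0.732,-0.054,0.017,0,-1,0,0,-0.747,-0.0547,0.018,0,-1,0,0,-0.753,-0.055,0.0183,0,-1,0,0,-0.754,-0.055,0.0184,0,-1,0,0,-0.754,-0.055,0.0184,0,-1,0,0,-0.754,-0.055,0.0184,0,-1]}}

```text
clock: 21.65
eef_pos: [478.5, -54.1, 145.8]
eef_rot: [-2.456, 1.571, -3.125]
wrist_force: [0.4, 0.4, -2.8]
finger_gap: 11.6
```

```bash
python3 t.py pics/g7.png
```

```text
21.65 [478.50757893 -54.12092486 145.82898981] 11.616321821845712 [ 0.4  0.4 -2.8] [-0.06  0.15  0.02]
[[-0.0, 0.621, 0.784], [-0.0, 0.784, -0.621], [-1.0, -0.0, -0.0]]
expected centre [528.16818477   8.599281  ] underside 118.82898981495941
wrist ball 3560 [527.7   9.6 146.2]
wrist  slopes,apexz [-0.00000e+00 -4.00000e-03  1.26014e+02]
wrist  lug [582.7  85.1 145.8] end 115.2 yaw of lug 0.952 52.28710174560547
scene ball 298 [528.6   7.2 145.9]
scene  slopes,apexz [-2.00000e-03  6.00000e-03  1.25856e+02]
scene  lug [590.9  81.8 145.5] end 115.3 yaw of lug 0.863 51.531028747558594
side ball 212 [528.2   7.3 146.5]
side  slopes,apexz [-0.00000e+00  8.00000e-03  1.26121e+02]
side  lug [588.7  79.3 145.9] end 113.6 yaw of lug 0.862 51.45632553100586
```

View pics/g7.png

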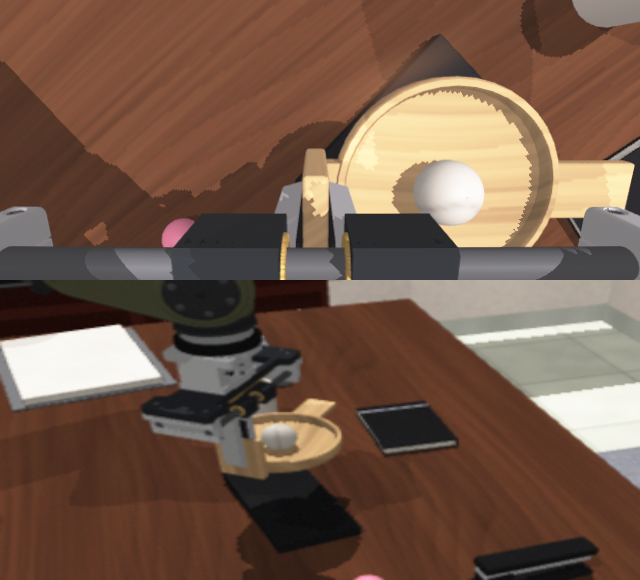

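Halfway round: the dish is level and the ball centred (wrist px 448,192 in the crop). On to the second half.

Emit:
{"name": "jog_arm", "arguments": {"series": [0,0,-0.001,0,0,0,-1,0,0,-0.007,-0.0004,0.0003,0,-1,0,0,-0.022,-0.0013,0.001,0,-1,0,0,-0.049,-0.003,0.0026,0,-1,0,0,-0.091,-0.0054,0.005,0,-1,0,0,-0.147,-0.0084,0.008,0,-1,0,0,-0.216,-0.012,0.0125,0,-1,0,0,-0.294,-0.0155,0.0176,0,-1,0,0,-0.377,-0.019,0.0233,0,-1,0,0,-0.459,-0.022,0.0293,0,-1,0,0,-0.537,-0.024,0.035,0,-1,0,0,-0.606,-0.026,0.0405,0,-1,0,0,-0.662,-0.027,0.045,0,-1,0,0,-0.704,-0.0276,0.0483,0,-1,0,0,-0.731,-0.028,0.0505,0,-1,0,0,-0.746,-0.028,0.0517,0,-1,0,0,-0.752,-0.028,0.0522,0,-1,0,0,-0.753,-0.028,0.0523,0,-1,0,0,-0.753,-0.028,0.0523,0,-1,0,0,-0.753,-0.028,0.0523,0,-1]}}

```text
clock: 24.3
eef_pos: [450.5, -1.8, 145.8]
eef_rot: [-2.282, 1.571, 2.579]
wrist_force: [-0.9, -0.3, -2.8]
finger_gap: 11.8
```

```bash
python3 t.py pics/g8.png
python3 - <<'E'
from cell import manip
import cv2,numpy as np
from h import *
s=manip.read_state();print(s["qd"].round(4))
for n in ["scene","side"]:
    c=manip.camera(n);W=cloud(c);hsv=cv2.cvtColor(c["color"],cv2.COLOR_BGR2HSV)
    b=(hsv[...,2]<70)&(abs(W[...,2]-20)<3)&(np.hypot(W[...,0]-529,W[...,1]-10)<120)
    b=cv2.morphologyEx(b.astype(np.uint8),cv2.MORPH_OPEN,np.ones((3,3)))>0
    print(n,b.sum(),cv2.minAreaRect(W[b][:,:2].astype(np.float32)))
    cv2.imwrite(f"pics/end_{n}.png",c["color"])
E
```

```text
24.3 [450.48828843  -1.83054865 145.8452678 ] 11.844768591370162 [-0.9 -0.3 -2.8] [-0.02  0.2   0.03]
[[-0.0, 0.989, 0.148], [0.0, 0.148, -0.989], [-1.0, -0.0, -0.0]]
expected centre [529.61291717   9.97170208] underside 118.84526779719798
wrist ball 3544 [529.2  11.1 146.2]
wrist  slopes,apexz [ 1.00000e-03 -4.00000e-03  1.26088e+02]
wrist  lug [620.   29.3 145.9] end 114.8 yaw of lug 0.211 9.107803344726562
scene ball 297 [529.9   8.6 145.9]
scene  slopes,apexz [-3.0000e-03  6.0000e-03  1.2596e+02]
scene  lug [627.5  23.2 145.5] end 117.3 yaw of lug 0.135 8.328068733215332
side ball 210 [529.5   8.5 146.4]
side  slopes,apexz [-1.00000e-03  7.00000e-03  1.26212e+02]
side  lug [622.5  14.7 145.7] end 113.5 yaw of lug 0.051 4.994372844696045
[-0.0001 -0.0006 -0.0012 -0.0006 -0.0008 -0.0005]
scene 2275 ((530.7576904296875, 9.913963317871094), (101.0645751953125, 199.735595703125), 8.637776374816895)
side 1897 ((528.5679321289062, 7.0703277587890625), (100.27690124511719, 199.2147674560547), 8.74544620513916)
```

View pics/g8.png

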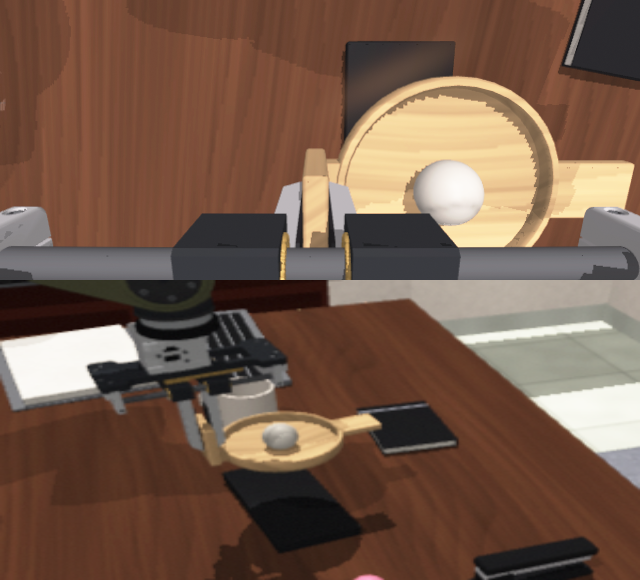

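View pics/end_scene.png

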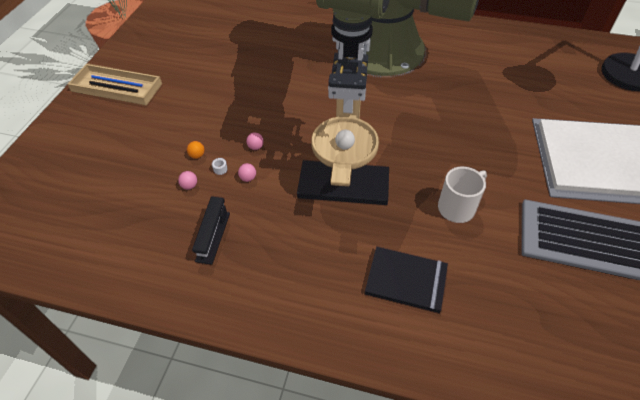

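The final pictures show the lug pointing over the plinth's far long side (scene px 342,175) and the ball in the middle of the dish (344,140). The bystanders haven't moved and the arm is still, so I hand it in.

```bash
python3 -c "
from cell import manip
print(manip.sign_off())"
```

```text
the job is handed in; nothing more can be done
None
```

The stone ball is in the middle of the dish. The arm is holding the dish still and level over the plinth, turned a quarter turn clockwise. I handed the job in at about 25 s; no verdict was reported.

**Last checks:**

| Check | Measured |
|---|---|
| Height of dish underside above plinth top | about 100 mm |
| Dish tilt (fitted floor slope) | under 0.01 rad |
| Ball to dish axis (worked out from the gripper pose) | within about 1.5 mm in every camera |
| Dish axis to plinth centre | within about 3 mm |
| Lug direction against plinth +x (from the gripper) | within about 0.01 rad |
| Finger gap on the tab | 11.8 mm |

In the final picture the mug, stapler, notebook and coloured balls look unmoved; I did not measure them.

**Disagreements:**
- **Tool length:** the real fingertips are about 8 mm behind the reported TCP, not 19 mm ahead of it as described. My first close on the ball therefore shut above it without disturbing it. I corrected for this about 27 mm difference in every later move.
- **Camera offset:** the wrist camera reads y about 2.5 mm higher than the other two. This is close to the stated calibration accuracy.
- **Lug direction from images:** the cameras' own lug directions scattered by up to about 0.1 rad either side of the target. The lug is only partly visible in some views, so I relied on the gripper orientation.

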